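# Nest the spare bench-edge guard

### The job

Spare aluminium edge guards are being put away on the lab bench. From the rack of three offcuts, take the angle section that is as long as the one lying by itself on the small stand, and nest it over that one, V over V, seated fully home with ends flush and legs aligned, then let go. Leave the other two offcuts on the rack where they are, and keep the bottom guard in place on its stand.

Things in the scene. Friction and masses are not known exactly. Their poses are not given: they have to be found in the camera images.
- guard_centre (a point): Guard to move: plain aluminium equal-leg angle, legs 40 mm, wall 6 mm, 180 mm long, lying ridge up like a roof: 32.5 mm high, 56.6 mm wide over the outer leg corners, which are 4 mm above its feet. Loose in one of three places on the wooden rack, about 115 mm apart. Point: mid-length, under the ridge, half-way up (16 mm above feet, 12 mm above leg corners); x along ridge, z up. 0.15 kg
- resting_centre (a point): Guard to nest on: same shape, size and axes as the first, loose, alone on a small wooden stand. Rack and stand alike: feet 30 mm above the bench on two crosswise rails with a 74 mm wide open gap under mid-length, where fingertips may reach below the legs and pinch across the leg corners. Nested home, the upper guard's point is 8.5 mm above this one's. A half turn makes no difference.
- short_centre (a point): Bystander on the rack: offcut of the same angle, also ridge up, but only 120 mm long. Point and axes as for the guards.
- tube_centre (a point): Bystander on the rack: aluminium square tube, 30 x 30 mm, 180 mm long, lying flat. Point: its centre; x along it, z up.
Mind the look-alikes: they are no part of the job. What is shaped like the part that bears resting_centre but blue or turquoise is not meant.

How it is judged (in metres and radians):
At the end, for the whole second after the job is handed in: The long guard lies at rest, ridge up, nested on the stand's guard: its centre 8.5 mm above the other's within 4 mm, ends flush within 15 mm, sideways within 8 mm, legs aligned within 10 degrees, both level within 7 degrees, and the lower guard within 30 mm of where it began (z of guard_centre in the frame of resting_centre between 0.0045 and 0.0125 m and x of guard_centre in the frame of resting_centre between -0.015 and 0.015 m and y of guard_centre in the frame of resting_centre between -0.008 and 0.008 m and angle between the x axis of guard_centre and the x axis of resting_centre, either way round below 0.1745 rad and angle between each of guard_centre, resting_centre's own z axis and vertical below 0.12 rad and distance of resting_centre from where it was at the start of the episode below 0.03 m and linear speed of guard below 0.02 m/s); the robot touches nothing.
It fails at once if the short offcut or the square tube is moved by more than 30 mm (distance of any of short_centre, tube_centre from where it was at the start of the episode above 0.03 m).
It also fails if it takes over 35 s, if anything falls off the work surface, if the arm or the gripper's body presses on something with over 40 N, if the wrist force passes 120 N, or if a joint passes its speed limit or range.

### The arm

A 6-joint arm with a two-finger parallel gripper is mounted at the origin on the work surface. World frame = base frame: x ahead of the robot, y to its left, z up, the work surface at z = 0. Lengths are in m, angles in degrees, forces in N, time in s.
With the tool pointing down it reaches from about 0.4 to 0.825 m from the base axis. Payload 7 kg.
Tool frame: the origin (TCP) lies between the finger pads; the fingertips stand 22 mm ahead of it and the grasp point (between the pads) lies 3 mm ahead of it; z points along the fingers, y is the line along which they close (so a half turn about z gives the same grasp; the last joint's range is limited). The gripper opens to 88 mm and grips with 3 to 60 N. Pads are 19 mm wide; open, the fingers measure 130 mm over their backs; the gripper's body (78 mm by 193 mm) begins 47 mm behind the grasp point.
Start: joints at [16.507, 20.546, 0.682, 0, -70.136, -16.507], TCP at [0.675, -0, 0.249] pointing down, gripper open.
Joint ranges: [-176.03, 176.03], [-82.01, 121.73], [-58.28, 71.71], [-173.87, 95.51], [-174.79, -0.11], [-173.66, 173.66]. Speed limits (degrees/s): [136.94, 136.94, 172.46, 180, 180, 180].

### API

Orientations are given as [roll, pitch, yaw] about the fixed x, y, z axes, in that order (R = Rz(yaw) Ry(pitch) Rx(roll)).
In Python, from plant import ctrl gives the robot as it stands.
- The arm moves only by the tool apply_moves, never from a script. Its argument "targets" is a list of rows, each an object with "travel": the shift along the tool's x, y, z in mm, a list of three; "roll": the turn about the tool's z in degrees; "jaw": the finger opening in mm, from 0 to 87.6. In form: [{"travel": [tx, ty, tz], "roll": roll, "jaw": jaw}, ...]. A call has 1 to 10 rows; each row shifts and turns the commanded pose from where the row before left it, along the tool's axes as they then stand; what a row does not reach is not made up. A row lasts 1/10 s, in which the tool goes at most 50 mm and 8.59 degrees, less where a joint would pass 70% of its speed; a pose out of reach is approached as far as the arm can. A call with a gripper value outside its range is refused whole. The fingers move at their own pace and stop on an object; the grip force is fixed at half the most. Time passes only in rows, so rows that do not move let the fingers close. It gives the time, the measured TCP pose, the force, the opening and the grip force at its end, in the units of the state.
- ctrl.get_obs(): the state, without advancing time (a new reading comes with each control period).
- ctrl.snapshot(name): name is "scene" or "side" or "wrist"; returns the picture (480x640x3 uint8, red, green, blue); there is no depth.
- ctrl.calibration(name): a dict with "K" (3x3 intrinsics, pixels), "extrinsics" (4x4, takes a point from camera to world coordinates); the wrist camera has in their place "hand_eye" (4x4, takes a point from camera to tool coordinates, whose origin is the TCP and whose axes are the flange's). Camera axes: x right, y down, z forward; pixel columns grow to the right and rows downward; lengths in m; the calibration is good to about 2 mm. A picture is of the moment at which its call begins: read the wrist's pose just before it. calibration takes no time and is no camera call.
- ctrl.close_job(): hands the job in; it is judged then, once.
The state is a dict: "clock": time; "joint_pos": joint angles; "qvel": joint speeds; "tau": joint torques, N m; "tool_pos": TCP position; "orientation": TCP orientation; "force": force on the tool from outside, world axes, zero at the start; "moment": the same for the moment, N m; "opening": finger opening in m; "gripper_force": force on a finger pad.
Only numpy, scipy, OpenCV 4.12 (cv2) and the standard library are available. Lean on these libraries where they do the work, as an engineer would, in place of code of your own. Each camera call takes 0.05 s, during which the arm holds its last target. There are 200 camera calls.

## Working session

There is one attempt and no reset: what is moved stays moved. The work goes in short steps, Python scripts to look and compute and a tool call to move; the robot and the scene stay as the last step left them, time stands still between calls to the robot, and variables do not carry over. Pictures are saved under pics/ and viewed, at most 12 in all, crops included, and the job is handed in when it is done.

Besides the shell and the picture viewer there is one more tool, called as name(argument=value, ...), one argument or row to a line, values as JSON. apply_moves: Moves the arm, as the interface text tells. Its arguments: {"type":"object","properties":{"targets":{"type":"array","items":{"type":"object","properties":{"travel":{"type":"array","items":{"type":"number"}},"roll":{"type":"number"},"jaw":{"type":"number"}}}}},"required":["targets"]}

```bash
mkdir -p pics; python3 - <<'E'
from plant import ctrl
import cv2,numpy as np
for n in ["scene","side"]:
    cv2.imwrite(f"pics/{n}0.png",ctrl.snapshot(n)[:,:,::-1])
    c=ctrl.calibration(n);print(n,np.round(c["K"],1).tolist(),np.round(c["extrinsics"],4).tolist())
print(np.round(ctrl.calibration("wrist")["K"],1).tolist(),np.round(ctrl.calibration("wrist")["hand_eye"],4).tolist())
o=ctrl.get_obs();print({k:o[k] for k in("clock","tool_pos","orientation","opening")})
E
```

```text
scene [[456.8, 0.0, 314.7], [0.0, 456.8, 238.0], [0.0, 0.0, 1.0]] [[0.6045, 0.614, -0.5075, 1.0255], [0.7965, -0.4575, 0.3953, -0.3418], [0.0106, -0.6432, -0.7656, 0.861], [0.0, 0.0, 0.0, 1.0]]
side [[584.6, 0.0, 319.1], [0.0, 584.6, 231.7], [0.0, 0.0, 1.0]] [[-0.9321, -0.1688, 0.3205, 0.1122], [-0.3623, 0.4325, -0.8256, 1.038], [0.0007, -0.8857, -0.4643, 0.6259], [0.0, 0.0, 0.0, 1.0]]
[[400.9, 0.0, 321.3], [0.0, 400.9, 239.0], [0.0, 0.0, 1.0]] [[-0.0008, -0.9527, -0.3038, 0.0826], [1.0, -0.0008, 0.0, 0.0005], [-0.0003, -0.3038, 0.9527, -0.1351], [0.0, 0.0, 0.0, 1.0]]
{'clock': 0.1, 'tool_pos': array([ 6.74607842e-01, -1.10987391e-05,  2.47713773e-01]), 'orientation': array([ 1.79915516e+02, -6.79167992e-03, -9.00077113e+01]), 'opening': 0.08789078194530876}
```

View pics/scene0.png

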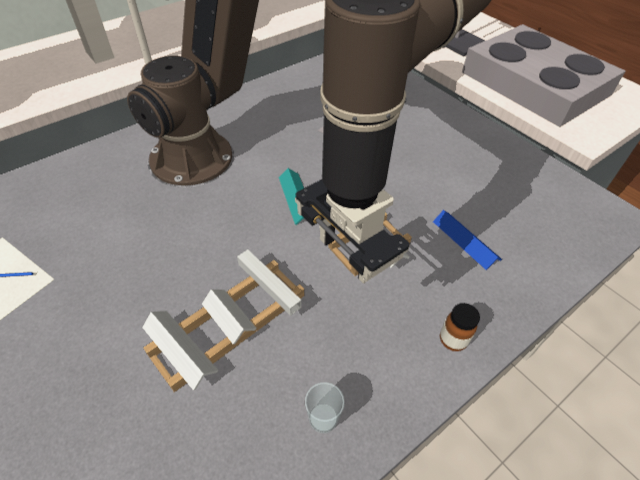

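View pics/side0.png

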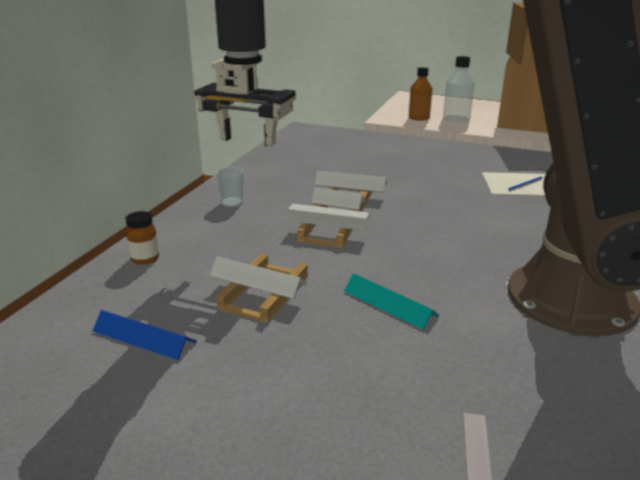

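Scene view: the rack holds a long angle at (178,349), a short angle at (228,315) and a square tube at (268,281). The stand's guard is hidden under the gripper in this view, and shows at (255,277) in the side view. Look-alikes are the turquoise angle at (291,196) and the blue one at (467,240). I choose the angle at (178,349), and check it in a close crop.

```bash
cat > h.py <<'E'
from plant import ctrl
import cv2,numpy as np
from scipy.spatial.transform import Rotation as R
def cam(n):
    c=ctrl.calibration(n);K=np.array(c["K"])
    if n!="wrist": return K,np.array(c["extrinsics"])
    o=ctrl.get_obs();T=np.eye(4);T[:3,:3]=R.from_euler("xyz",o["orientation"],degrees=True).as_matrix();T[:3,3]=o["tool_pos"]
    return K,T@np.array(c["hand_eye"])
def onplane(K,T,uv,z):
    d=T[:3,:3]@np.linalg.inv(K)@[uv[0],uv[1],1];return T[:3,3]+d*(z-T[2,3])/d[2]
def proj(K,T,p):
    q=K@(T[:3,:3].T@(np.asarray(p)-T[:3,3]));return q[:2]/q[2]
E
python3 - <<'E'
from h import *
a=cv2.imread("pics/scene0.png");b=cv2.imread("pics/side0.png")
c1=cv2.resize(a[245:395,130:310],None,fx=4,fy=4,interpolation=cv2.INTER_CUBIC)[:, :720]
cv2.imwrite("pics/c1.png",c1)
c2=cv2.resize(b[160:330,200:400],None,fx=3.5,fy=3.5,interpolation=cv2.INTER_CUBIC);cv2.imwrite("pics/c2.png",c2)
for n,ps in(("scene",[(145,315),(178,349),(213,378),(228,315),(268,281)]),("side",[(214,258),(300,276),(255,267),(290,206),(368,211),(318,173),(385,178)])):
    K,T=cam(n)
    for p in ps: print(n,p,onplane(K,T,p,.0625).round(3))
E
```

```text
scene (145, 315) [ 0.454 -0.321  0.062]
scene (178, 349) [ 0.56  -0.302  0.062]
scene (213, 378) [ 0.65  -0.277  0.062]
scene (228, 315) [ 0.553 -0.19   0.062]
scene (268, 281) [ 0.532 -0.08   0.062]
side (214, 258) [0.649 0.21  0.062]
side (300, 276) [0.471 0.21  0.062]
side (255, 267) [0.561 0.211 0.062]
side (290, 206) [ 0.608 -0.057  0.062]
side (368, 211) [ 0.436 -0.096  0.062]
side (318, 173) [ 0.621 -0.265  0.062]
side (385, 178) [ 0.452 -0.295  0.062]
```

View pics/c1.png

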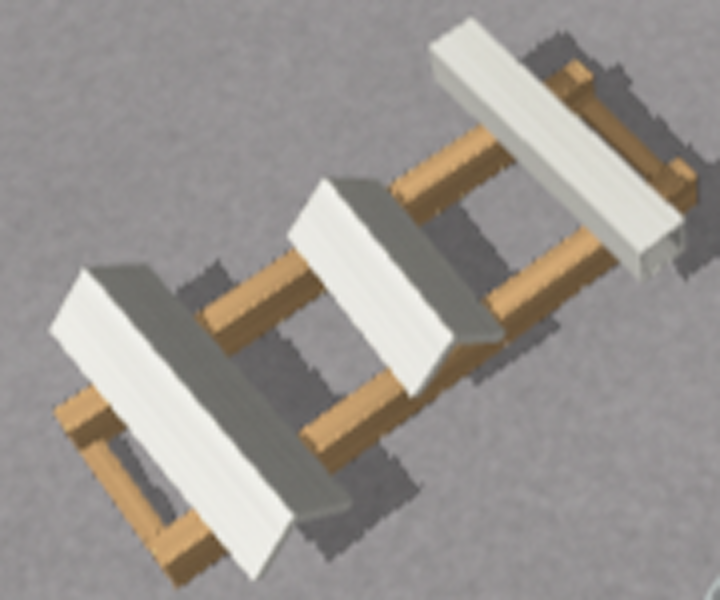

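View pics/c2.png

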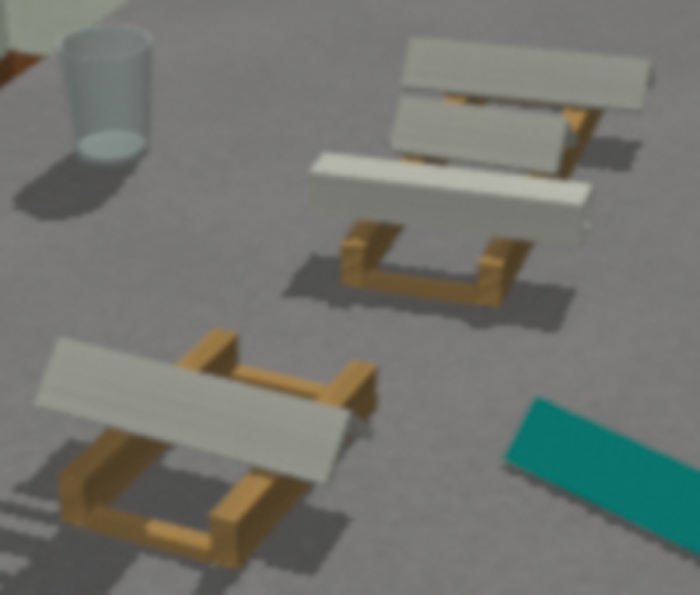

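```bash
python3 - <<'E'
from h import *
def tri(p,q):
    A=[];b=[]
    for n,uv in(("scene",p),("side",q)):
        K,T=cam(n);d=T[:3,:3]@np.linalg.inv(K)@[uv[0],uv[1],1];d/=np.linalg.norm(d);P=np.eye(3)-np.outer(d,d);A.append(P);b.append(P@T[:3,3])
    return np.linalg.lstsq(np.vstack(A),np.hstack(b),rcond=None)[0]
print(tri((152,312.5),(385.7,177.1)).round(4),tri((203.75,374.5),(317.1,171.4)).round(4))
def seg(n,a,b):
    K,T=cam(n);p,q=onplane(K,T,a,.0625),onplane(K,T,b,.0625);d=q-p
    print(n,p.round(4),q.round(4),"mid",((p+q)/2).round(4),"len",np.linalg.norm(d).round(4),"yaw",np.degrees(np.arctan2(d[1],d[0])).round(1))
seg("scene",(152,312.5),(203.75,374.5));seg("side",(385.7,177.1),(317.1,171.4))
seg("side",(300,277.7),(217.7,257.1))
seg("scene",(325/4+130,180/4+245),(452/4+130,337/4+245))
E
```

```text
[ 0.454  -0.308   0.0595] [ 0.6318 -0.2871  0.0574]
scene [ 0.4567 -0.308   0.0625] [ 0.6339 -0.2876  0.0625] mid [ 0.5453 -0.2978  0.0625] len 0.1784 yaw 6.6
side [ 0.4519 -0.3018  0.0625] [ 0.6274 -0.2747  0.0625] mid [ 0.5397 -0.2883  0.0625] len 0.1776 yaw 8.8
side [0.4684 0.2153 0.0625] [0.6441 0.2045 0.0625] mid [0.5563 0.2099 0.0625] len 0.176 yaw -3.5
scene [ 0.4801 -0.1872  0.0625] [ 0.5977 -0.1823  0.0625] mid [ 0.5389 -0.1847  0.0625] len 0.1178 yaw 2.4
```

apply_moves(
  targets=[
    {"travel": [30,13,0],"roll": 0,"jaw": 87},
    {"travel": [30,13,0],"roll": 0,"jaw": 87},
    {"travel": [30,13,0],"roll": 0,"jaw": 87},
    {"travel": [30,13,0],"roll": 0,"jaw": 87},
    {"travel": [30,13,0],"roll": 0,"jaw": 87},
    {"travel": [30,13,0],"roll": 0,"jaw": 87},
    {"travel": [30,13,0],"roll": 0,"jaw": 87},
    {"travel": [30,13,0],"roll": 0,"jaw": 87},
    {"travel": [30,13,0],"roll": 0,"jaw": 87},
    {"travel": [25,14,0],"roll": 0,"jaw": 87},
  ],
)

```text
clock: 1.1
tool_pos: [0.5431, -0.2964, 0.2481]
orientation: [180.0, 0.0, -90.0]
force: [-0.8, 0.4, 0.1]
opening: 0.0875
gripper_force: 0.0
```

apply_moves(
  targets=[
    {"travel": [0,0,0],"roll": 8.3,"jaw": 87},
    {"travel": [0,0,0],"roll": 8.3,"jaw": 87},
    {"travel": [0,0,0],"roll": 8.3,"jaw": 87},
    {"travel": [0,0,0],"roll": 8.3,"jaw": 87},
    {"travel": [0,0,0],"roll": 8.3,"jaw": 87},
    {"travel": [0,0,0],"roll": 8.3,"jaw": 87},
    {"travel": [0,0,0],"roll": 8.3,"jaw": 87},
    {"travel": [0,0,0],"roll": 8.3,"jaw": 87},
    {"travel": [0,0,0],"roll": 8.3,"jaw": 87},
    {"travel": [0,0,0],"roll": 8.3,"jaw": 87},
  ],
)

```text
clock: 2.1
tool_pos: [0.5437, -0.2949, 0.2481]
orientation: [180.0, -0.0, -173.3]
force: [-0.1, 0.1, -0.8]
opening: 0.0875
gripper_force: 0.0
```

```bash
python3 - <<'E'
from h import *
K,T=cam("wrist");np.savez("w1",K=K,T=T);cv2.imwrite("pics/w1.png",ctrl.snapshot("wrist")[:,:,::-1])
o=ctrl.get_obs();print(o["clock"],o["tool_pos"],o["orientation"],o["joint_pos"])
K,T=cam("scene");cv2.imwrite("pics/scene1.png",ctrl.snapshot("scene")[:,:,::-1])
E
```

```text
2.15 [ 0.54372912 -0.29485571  0.24809503] [ 1.79970963e+02 -4.47087664e-02 -1.73856236e+02] [-1.04148030e+01  1.53283730e+01 -6.82434052e+00 -1.62878960e-02
 -6.78984173e+01 -7.34353091e+01]
```

View pics/w1.png

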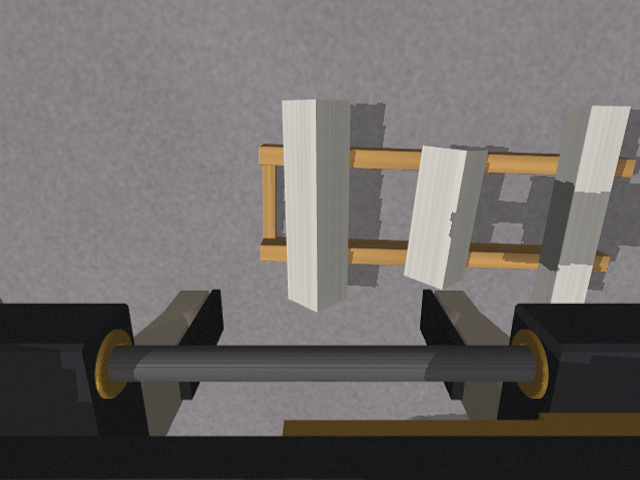

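View pics/scene1.png

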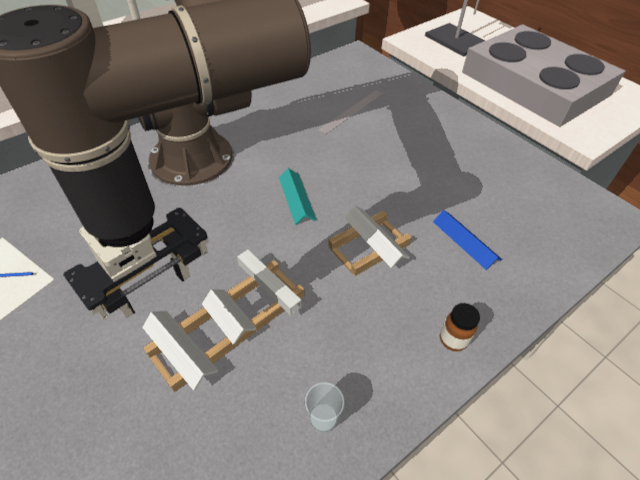

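Wrist view: the long guard's ridge runs (317,100)–(317,311), with the short angle and tube to its right. The scene view now shows the stand's guard, around (377,236), clear of the arm.

```bash
python3 - <<'E'
from h import *
w=np.load("w1.npz");K,T=w["K"],w["T"]
def seg(K,T,a,b):
    p,q=onplane(K,T,a,.0625),onplane(K,T,b,.0625);d=q-p
    print(p.round(4),q.round(4),"mid",((p+q)/2).round(4),"len",np.linalg.norm(d).round(4),"yaw",np.degrees(np.arctan2(d[1],d[0])).round(1))
seg(K,T,(317,100),(317,311))
a=cv2.imread("pics/scene1.png")
cv2.imwrite("pics/c3.png",cv2.resize(a[195:285,320:420],None,fx=6,fy=6,interpolation=cv2.INTER_CUBIC))
E
```

```text
[ 0.4533 -0.3085  0.0625] [ 0.6296 -0.2886  0.0625] mid [ 0.5414 -0.2985  0.0625] len 0.1775 yaw 6.4
```

View pics/c3.png

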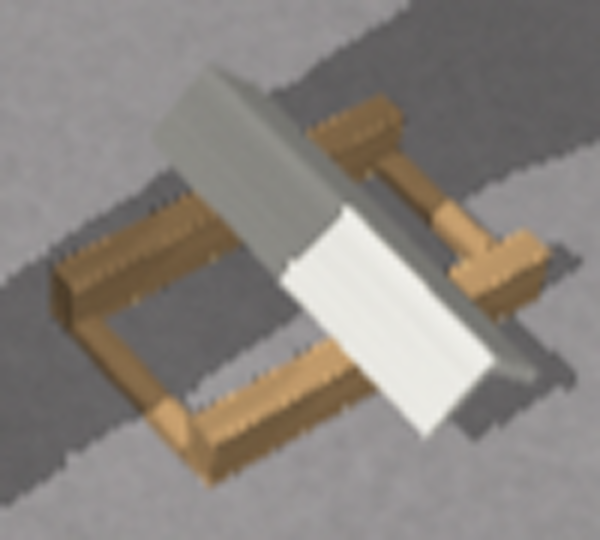

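```bash
python3 - <<'E'
from h import *
K,T=cam("scene")
a,b=(355,206),(402.3,255)
p,q=onplane(K,T,a,.0625),onplane(K,T,b,.0625);d=q-p
print(p.round(4),q.round(4),"mid",((p+q)/2).round(4),"len",np.linalg.norm(d).round(4),"yaw",np.degrees(np.arctan2(d[1],d[0])).round(1))
E
```

```text
[0.4737 0.2104 0.0625] [0.6515 0.1967 0.0625] mid [0.5626 0.2035 0.0625] len 0.1784 yaw -4.4
```

apply_moves(
  targets=[
    {"travel": [1,-3,22],"roll": 0,"jaw": 87},
    {"travel": [0,0,22],"roll": 0,"jaw": 87},
    {"travel": [0,0,22],"roll": 0,"jaw": 87},
    {"travel": [0,0,22],"roll": 0,"jaw": 87},
    {"travel": [0,0,22],"roll": 0,"jaw": 87},
    {"travel": [0,0,22],"roll": 0,"jaw": 87},
    {"travel": [0,0,22],"roll": 0,"jaw": 87},
    {"travel": [0,0,22],"roll": 0,"jaw": 87},
    {"travel": [0,0,0],"roll": 0,"jaw": 87},
  ],
)

```text
clock: 3.1
tool_pos: [0.5412, -0.2975, 0.0693]
orientation: [179.9, -0.3, -172.8]
force: [-0.2, -0.3, -0.2]
opening: 0.0868
gripper_force: 0.0
```

apply_moves(
  targets=[
    {"travel": [0,0,11],"roll": 0,"jaw": 87},
    {"travel": [0,0,11],"roll": 0,"jaw": 87},
    {"travel": [0,0,0],"roll": 0,"jaw": 62},
    {"travel": [0,0,0],"roll": 0,"jaw": 62},
    {"travel": [0,0,0],"roll": 0,"jaw": 62},
    {"travel": [0,0,0],"roll": 0,"jaw": 45},
    {"travel": [0,0,0],"roll": 0,"jaw": 45},
    {"travel": [0,0,0],"roll": 0,"jaw": 45},
    {"travel": [0,0,0],"roll": 0,"jaw": 45},
    {"travel": [0,0,0],"roll": 0,"jaw": 45},
  ],
)

```text
clock: 4.1
tool_pos: [0.5437, -0.2982, 0.051]
orientation: [-180.0, 0.0, -173.0]
force: [0.8, 1.0, 4.3]
opening: 0.0541
gripper_force: 30.0
```

apply_moves(
  targets=[
    {"travel": [0,0,0],"roll": 0,"jaw": 70},
    {"travel": [0,0,0],"roll": 0,"jaw": 70},
    {"travel": [0,0,4],"roll": 0,"jaw": 70},
    {"travel": [0,0,0],"roll": 0,"jaw": 70},
    {"travel": [0,0,0],"roll": 0,"jaw": 45},
    {"travel": [0,0,0],"roll": 0,"jaw": 45},
    {"travel": [0,0,0],"roll": 0,"jaw": 45},
    {"travel": [0,0,0],"roll": 0,"jaw": 45},
    {"travel": [0,0,0],"roll": 0,"jaw": 45},
    {"travel": [0,0,0],"roll": 0,"jaw": 45},
  ],
)

```text
clock: 5.1
tool_pos: [0.5433, -0.2981, 0.0465]
orientation: [-180.0, -0.0, -173.0]
force: [-0.2, 0.5, -0.7]
opening: 0.0543
gripper_force: 30.0
```

apply_moves(
  targets=[
    {"travel": [0,0,-8],"roll": 0,"jaw": 45},
    {"travel": [0,0,-12],"roll": 0,"jaw": 45},
    {"travel": [0,0,-20],"roll": 0,"jaw": 45},
    {"travel": [0,0,-25],"roll": 0,"jaw": 45},
    {"travel": [0,0,-30],"roll": 0,"jaw": 45},
    {"travel": [0,0,-30],"roll": 0,"jaw": 45},
    {"travel": [0,0,-25],"roll": 0,"jaw": 45},
    {"travel": [0,0,0],"roll": 0,"jaw": 45},
  ],
)

```text
clock: 5.9
tool_pos: [0.5454, -0.2989, 0.2022]
orientation: [-179.8, 0.4, -173.0]
force: [0.2, 0.2, -1.1]
opening: 0.0539
gripper_force: 30.0
```

```bash
python3 - <<'E'
from h import *
K,T=cam("wrist");np.savez("w2",K=K,T=T);w=ctrl.snapshot("wrist")[:,:,::-1];s=ctrl.snapshot("side")[:,:,::-1];c=ctrl.snapshot("scene")[:,:,::-1]
m=np.zeros((480,800,3),np.uint8);m[:360,:400]=cv2.resize(w,None,fx=.625,fy=.75,interpolation=cv2.INTER_AREA)
m[:360,400:]=cv2.resize(s[60:240,220:420],(400,360));
cv2.imwrite("pics/w2.png",m);cv2.imwrite("pics/w2full.png",w)
o=ctrl.get_obs();print(o["clock"],o["tool_pos"],o["orientation"],o["opening"],o["force"])
E
```

```text
6.05 [ 0.5429489  -0.29783792  0.19671548] [ 1.79976849e+02  1.57530720e-02 -1.73011168e+02] 0.05393519288444987 [-0.16082455  0.54158091 -2.08805759]
```

View pics/w2.png

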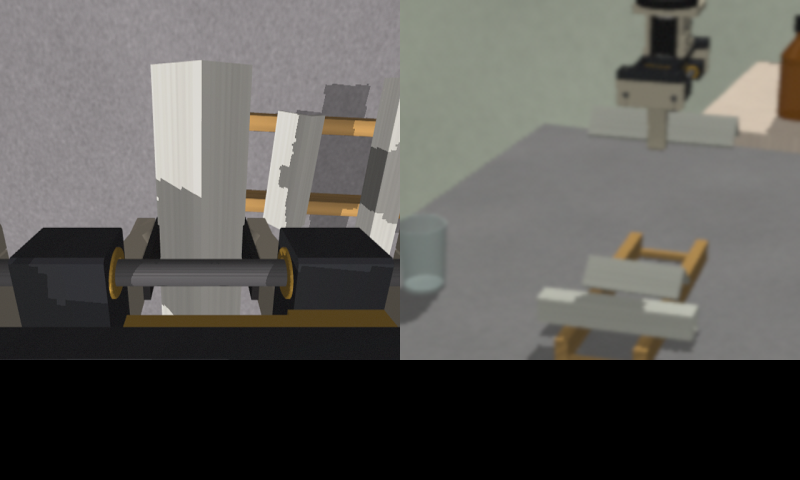

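Held level and centred on the fingers; far ridge end at (322,80) in the wrist picture. Carrying it over the stand.

apply_moves(
  targets=[
    {"travel": [-3,20,0],"roll": 0,"jaw": 45},
    {"travel": [-6,35,0],"roll": 0,"jaw": 45},
    {"travel": [-6,38,0],"roll": 0,"jaw": 45},
    {"travel": [-6,38,0],"roll": 0,"jaw": 45},
    {"travel": [-6,38,0],"roll": 0,"jaw": 45},
    {"travel": [-6,38,0],"roll": 0,"jaw": 45},
    {"travel": [-6,38,0],"roll": 0,"jaw": 45},
    {"travel": [-6,38,0],"roll": 0,"jaw": 45},
    {"travel": [-6,38,0],"roll": 0,"jaw": 45},
    {"travel": [-6,38,0],"roll": 0,"jaw": 45},
  ],
)

```text
clock: 7.05
tool_pos: [0.5553, 0.0665, 0.1955]
orientation: [-180.0, -0.1, -173.0]
force: [1.7, -0.1, -0.5]
opening: 0.054
gripper_force: 30.0
```

apply_moves(
  targets=[
    {"travel": [-6,38,0],"roll": 0,"jaw": 45},
    {"travel": [-6,38,0],"roll": 0,"jaw": 45},
    {"travel": [-5,37,0],"roll": 0,"jaw": 45},
    {"travel": [-5,25,0],"roll": 0,"jaw": 45},
    {"travel": [0,0,0],"roll": 5.7,"jaw": 45},
    {"travel": [0,0,0],"roll": 5.7,"jaw": 45},
    {"travel": [0,0,0],"roll": 0,"jaw": 45},
    {"travel": [0,0,0],"roll": 0,"jaw": 45},
  ],
)

```text
clock: 7.85
tool_pos: [0.5608, 0.2045, 0.1957]
orientation: [-179.9, -0.1, 175.8]
force: [0.9, 0.4, -1.9]
opening: 0.0539
gripper_force: 30.0
```

```bash
python3 - <<'E'
from h import *
w=np.load("w2.npz");H=np.array(ctrl.calibration("wrist")["hand_eye"])
d=H[:3,:3]@np.linalg.inv(w["K"])@[322,80,1];t=(-.016-H[2,3])/d[2];print("far ridge end in tool",(H[:3,3]+t*d).round(4))
K,T=cam("wrist");np.savez("w3",K=K,T=T);wi=ctrl.snapshot("wrist")[:,:,::-1];s=ctrl.snapshot("side")[:,:,::-1];c=ctrl.snapshot("scene")[:,:,::-1]
cv2.imwrite("pics/w3full.png",wi);cv2.imwrite("pics/s3.png",s);cv2.imwrite("pics/c3b.png",c)
m=np.zeros((600,800,3),np.uint8)
m[:300,:400]=cv2.resize(wi,(400,300),interpolation=cv2.INTER_AREA)
m[:,400:]=cv2.resize(s[100:340,170:330],(400,600),interpolation=cv2.INTER_CUBIC);m[300:,:400]=cv2.resize(c[120:300,280:520],(400,300),interpolation=cv2.INTER_CUBIC)
cv2.imwrite("pics/m3.png",m)
o=ctrl.get_obs();print(o["clock"],o["tool_pos"],o["orientation"],o["opening"],o["force"])
E
```

```text
far ridge end in tool [ 0.0913  0.0002 -0.016 ]
8.0 [0.56110983 0.20448658 0.19631913] [-1.79983615e+02 -2.12957075e-02  1.75675859e+02] 0.05380084026059022 [ 0.71739348 -0.24743536 -1.59180372]
```

View pics/m3.png

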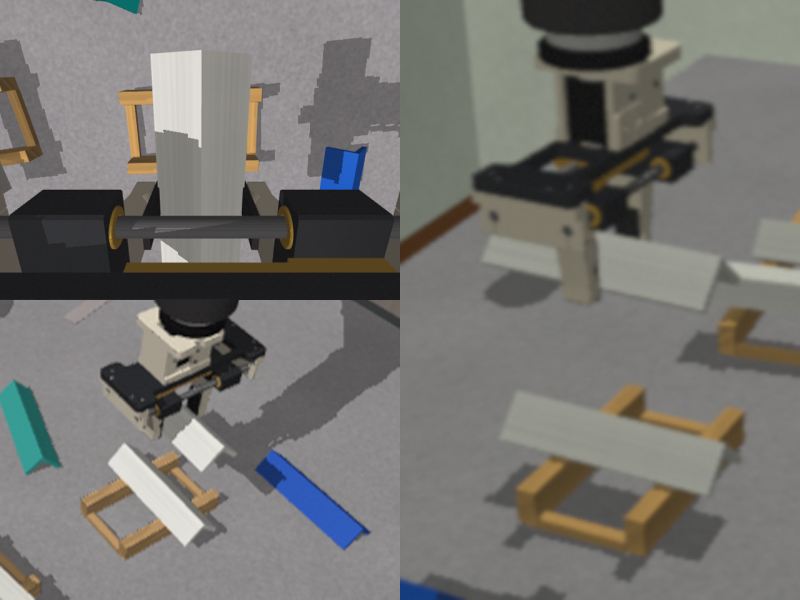

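The guard is held over the stand, nearly parallel to the lower one. I compare both ridges in the same pictures to cancel camera bias.

```bash
python3 - <<'E'
from h import *
o=ctrl.get_obs();Rt=R.from_euler("xyz",o["orientation"],degrees=True).as_matrix();P=np.array([.561,.2045,.196])
ends=[P+Rt@[x,0,-.016] for x in(.091,-.089)];print("held ends",np.round(ends,4))
for n,held,i,low in(("side",(298.8,203.2),0,[(302.8,276.8),(216.8,257.2)]),("scene",(415.6,207),1,[(355,206),(402.3,255)])):
    K,T=cam(n);b=onplane(K,T,held,ends[i][2])-ends[i];l=[onplane(K,T,u,.0625) for u in low]
    print(n,"proj",proj(K,T,ends[i]).round(1),"bias",b.round(4),"mid raw",np.mean(l,0).round(4),"corr",(np.mean(l,0)-b).round(4))
E
```

```text
held ends [[0.4703 0.2114 0.212 ]
 [0.6498 0.1978 0.212 ]]
side proj [298.6 201.3] bias [-0.0032  0.0069 -0.    ] mid raw [0.5552 0.2081 0.0625] corr [0.5585 0.2012 0.0625]
scene proj [414.  207.6] bias [0.0008 0.0037 0.    ] mid raw [0.5626 0.2035 0.0625] corr [0.5618 0.1999 0.0625]
```

apply_moves(
  targets=[
    {"travel": [0,-2,15],"roll": 0,"jaw": 45},
    {"travel": [0,0,20],"roll": 0,"jaw": 45},
    {"travel": [0,0,20],"roll": 0,"jaw": 45},
    {"travel": [0,0,20],"roll": 0,"jaw": 45},
    {"travel": [0,0,20],"roll": 0,"jaw": 45},
    {"travel": [0,0,10],"roll": 0,"jaw": 45},
    {"travel": [0,0,6],"roll": 0,"jaw": 45},
    {"travel": [0,0,0],"roll": 0,"jaw": 45},
    {"travel": [0,0,0],"roll": 0,"jaw": 45},
  ],
)

```text
clock: 8.9
tool_pos: [0.5616, 0.203, 0.0863]
orientation: [180.0, 0.1, 175.6]
force: [-0.1, -0.1, -1.7]
opening: 0.0544
gripper_force: 30.0
```

```bash
python3 - <<'E'
from h import *
s=ctrl.snapshot("side")[:,:,::-1];c=ctrl.snapshot("scene")[:,:,::-1]
m=np.hstack([cv2.resize(s[190:310,190:330],(400,343),interpolation=cv2.INTER_CUBIC),cv2.resize(c[175:285,330:450],(400,367),interpolation=cv2.INTER_CUBIC)[:343]])
cv2.imwrite("pics/m4.png",m)
o=ctrl.get_obs();print(o["clock"],o["tool_pos"],o["orientation"],o["opening"],o["force"])
E
```

```text
9.0 [0.56156508 0.20313932 0.08655336] [1.79945411e+02 7.31595863e-02 1.75613511e+02] 0.05389867579397403 [-0.86979988 -0.34505492 -2.06120458]
```

View pics/m4.png

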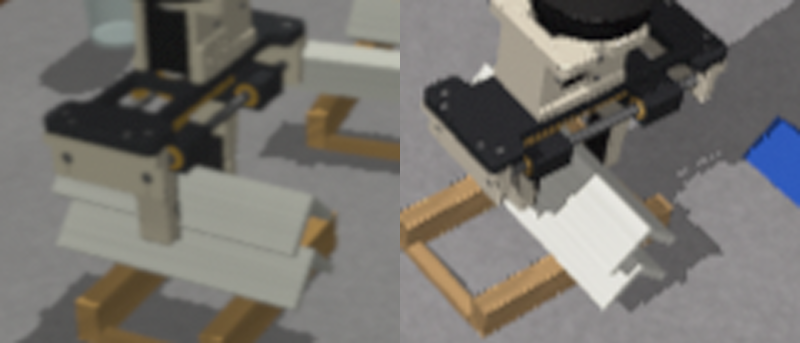

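```bash
python3 - <<'E'
from h import *
for n,h,l in(("scene",(405,244.9),(402.3,255)),("side",(299.2,259.3),(301.5,277))):
    K,T=cam(n)
    for dz in(.015,.016,.018):print(n,dz,((onplane(K,T,h,.0865+dz)-onplane(K,T,l,.0625))*1000).round(1))
E
```

```text
scene 0.015 [ 1.9 -2.3 39. ]
scene 0.016 [ 2.4 -3.  40. ]
scene 0.018 [ 3.3 -4.4 42. ]
side 0.015 [ 2.   4.4 39. ]
side 0.016 [ 1.4  5.9 40. ]
side 0.018 [-0.   9.1 42. ]
```

apply_moves(
  targets=[
    {"travel": [2,0,6],"roll": 0,"jaw": 45},
    {"travel": [0,0,6],"roll": 0,"jaw": 45},
    {"travel": [0,0,6],"roll": 0,"jaw": 45},
    {"travel": [0,0,4],"roll": 0,"jaw": 45},
    {"travel": [0,0,2],"roll": 0,"jaw": 45},
    {"travel": [0,0,0],"roll": 0,"jaw": 45},
  ],
)

```text
clock: 9.6
tool_pos: [0.5589, 0.2028, 0.0611]
orientation: [-180.0, -0.0, 175.6]
force: [1.0, 0.0, -1.6]
opening: 0.0537
gripper_force: 30.0
```

apply_moves(
  targets=[
    {"travel": [0,0,1],"roll": 0,"jaw": 45},
    {"travel": [0,0,1],"roll": 0,"jaw": 45},
    {"travel": [0,0,1],"roll": 0,"jaw": 45},
    {"travel": [0,0,1],"roll": 0,"jaw": 45},
    {"travel": [0,0,0],"roll": 0,"jaw": 45},
  ],
)

```text
clock: 10.1
tool_pos: [0.5594, 0.2033, 0.0579]
orientation: [180.0, 0.0, 175.6]
force: [-1.1, 0.0, 1.9]
opening: 0.0539
gripper_force: 30.9
```

apply_moves(
  targets=[
    {"travel": [0,0,1],"roll": 0,"jaw": 45},
    {"travel": [0,0,0],"roll": 0,"jaw": 45},
  ],
)

```text
clock: 10.3
tool_pos: [0.5596, 0.2035, 0.0572]
orientation: [179.9, 0.1, 175.6]
force: [-1.0, 1.2, 4.7]
opening: 0.0539
gripper_force: 32.1
```

apply_moves(
  targets=[
    {"travel": [0,0,0],"roll": 0,"jaw": 62},
    {"travel": [0,0,0],"roll": 0,"jaw": 70},
    {"travel": [0,0,0],"roll": 0,"jaw": 80},
    {"travel": [0,0,0],"roll": 0,"jaw": 87},
    {"travel": [0,0,0],"roll": 0,"jaw": 87},
    {"travel": [0,0,-15],"roll": 0,"jaw": 87},
    {"travel": [0,0,-25],"roll": 0,"jaw": 87},
    {"travel": [0,0,-40],"roll": 0,"jaw": 87},
    {"travel": [0,0,-40],"roll": 0,"jaw": 87},
    {"travel": [0,0,-30],"roll": 0,"jaw": 87},
  ],
)

```text
clock: 11.3
tool_pos: [0.5595, 0.2031, 0.2092]
orientation: [179.9, 0.1, 175.6]
force: [1.2, 0.5, -0.7]
opening: 0.0872
gripper_force: 0.0
```

```bash
python3 - <<'E'
from h import *
K,T=cam("wrist");w=ctrl.snapshot("wrist")[:,:,::-1];s=ctrl.snapshot("side")[:,:,::-1];c=ctrl.snapshot("scene")[:,:,::-1]
m=np.zeros((600,800,3),np.uint8)
m[:300,:400]=cv2.resize(s[230:320,190:310],(400,300),interpolation=cv2.INTER_CUBIC)
m[:300,400:]=cv2.resize(c[195:285,330:450],(400,300),interpolation=cv2.INTER_CUBIC)
m[300:,:400]=w[100:400,120:520]
m[300:,400:]=cv2.resize(c[225:405,110:350],(400,300),interpolation=cv2.INTER_CUBIC)
cv2.imwrite("pics/m5.png",m)
o=ctrl.get_obs();print(o["clock"],o["tool_pos"],o["opening"],o["force"])
E
```

```text
11.45 [0.55998685 0.20359755 0.20904398] 0.08734868407046928 [ 0.35076822  0.57831032 -0.8769437 ]
```

View pics/m5.png

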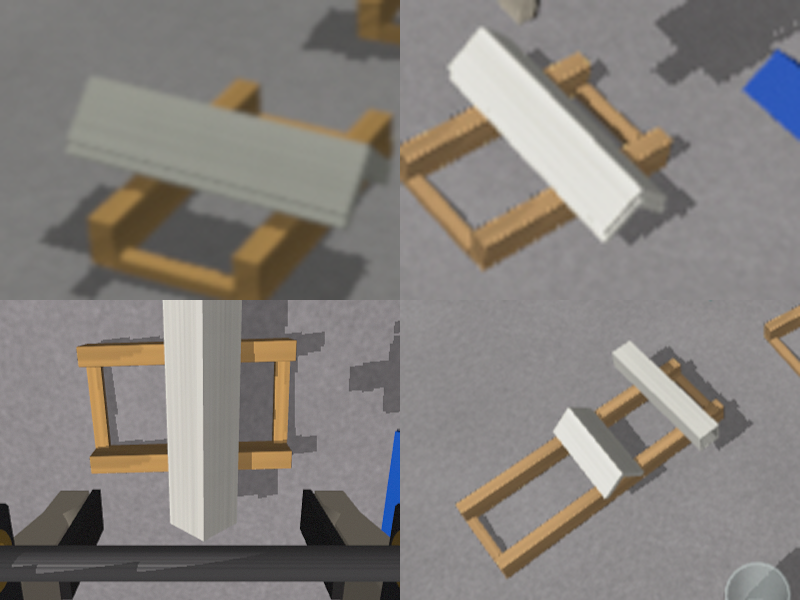

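The guard sits nested with ends flush. Its ridge has risen about 3–4 px against the lower one's, which fits 8.5 mm, and the bystanders are untouched. Handing in.

```bash
python3 -c "
from plant import ctrl
print(ctrl.close_job())"
```

```text
the job is handed in; nothing more can be done
None
```

The 180 mm guard is nested on the stand's guard and released. In the last pictures its ends look flush and its height fits fully home, and the short offcut and tube are still on the rack. The job is handed in at about 11.5 s, with no verdict returned.

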